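# Check a guide tube with the right gauge rod

## Robot

A 6-joint arm with a two-finger parallel gripper is mounted at the origin on the work surface. World frame = base frame: x ahead of the robot, y to its left, z up, the work surface at z = 0. Lengths are in mm, angles in rad, forces in N, time in s.
With the tool pointing down it reaches from about 375 to 900 mm from the base axis. Payload 3.1 kg.
Tool frame: the origin (TCP) lies on the centre line of the jaws, within the pads' length; the fingertips stand 11 mm ahead of it and the grasp point (between the pads) lies 8 mm behind it; z points along the fingers, y is the line along which they close (so a half turn about z gives the same grasp; the last joint's range is limited). The gripper opens to 87 mm and grips with 3 to 60 N. Pads are 19 mm wide; open, the fingers measure 117 mm over their backs; the gripper's body (75 mm by 190 mm) begins 51 mm behind the grasp point.
Start: joints at [-1.423, 0.527, 1.433, -0, 1.181, -0.178], TCP at [200.064, -592.09, 233.548] pointing down, gripper open.
Joint ranges: [-3.08, 3.08], [-0.75, 2.2], [0.22, 2.44], [-1.43, 4.57], [0, 2.65], [-2.85, 2.85]. Speed limits (rad/s): [2.79, 2.79, 3.14, 3.14, 3.14, 3.14].

## Interface

Orientations are given as a 3x3 rotation matrix whose columns are the frame's x, y, z axes.
In Python, from rig import robot gives the robot as it stands.
- The arm moves only by the tool step_arm, never from a script. Its argument "rows" is one flat list of numbers, 5 for each row, row after row: the finger opening in m, from 0 to 0.087, then the shift along the tool's x, y, z in m, then the turn about the tool's z in degrees. A call has exactly 8 rows; each row is the pose to reach, as a shift and turn from the pose commanded when the call began, along the tool's axes at that moment; what a row does not reach only later rows make up. A row lasts 1/12 s, in which the tool goes at most 41.7 mm and 7.16 degrees, less where a joint would pass 70% of its speed; a pose out of reach is approached as far as the arm can. A call with a gripper value outside its range is refused whole. The fingers move at their own pace and stop on an object; "force" is the grip in N (left out, the last holds). Time passes only in rows, so rows that repeat a pose let the fingers close, or fill a call up. It gives the time, the measured TCP pose, the force, the opening and the grip force at its end, in the units of the state.
- robot.get_obs(): the state, without advancing time (a new reading comes with each control period).
- robot.capture(name): name is "scene" or "top" or "wrist"; returns a dict with "pixels" (480x640x3 uint8, red, green, blue), "camera_matrix" (3x3 intrinsics, pixels), "R" (3x3) and "t" (3): a world point X has camera coordinates R X + t. Camera axes: x right, y down, z forward; pixel columns grow to the right and rows downward; lengths in mm; the calibration is good to about 2 mm. A picture is of the moment at which its call begins. There is no depth.
- robot.close_job(): hands the job in; it is judged then, once.
The state is a dict: "time": time; "q": joint angles; "joint_velocities": joint speeds; "effort": joint torques, N m; "eef_pos": TCP position; "orientation": TCP orientation; "force": force on the tool from outside, world axes, zero at the start; "wrist_torque": the same for the moment, N m; "gripper_width": opening from 0.0 (shut) to 1.0 (fully open); "finger_force": force on a finger pad.
Only numpy, scipy, OpenCV 4.12 (cv2) and the standard library are available. Lean on these libraries where they do the work, as an engineer would, in place of code of your own. Each camera call takes 0.05 s, during which the arm holds its last target. There are 200 camera calls.

## Task

From the rack, take the one gauge rod of the three whose shank fits the crankcase's guide tube closely (the medium one), slide it down the upright tube until its collar stops on the rim, keeping hold of it, and draw it straight out again. Then present it for reading: hold the rod level with its tip over the green-taped square, at least 15 cm above the table, and finish still holding it there, motionless. Leave the other two rods in the rack and the other parts on the table where they lie.

Things in the scene. Friction and masses are not known exactly. Their poses are not given: they have to be found in the camera images.
- rod_medium: MEDIUM gauge rod of three: steel shank dia. 12 mm, 65 mm long, tapered tip with black bands; dark collar dia. 30, 6 mm thick; orange square grip 19 x 19 mm, z = 6 to 61 mm; about 120 g. Origin on the axis at the collar's underside, z from tip (-65 mm) to grip, x and y square to the grip faces. Hangs upright by its collar in any of the rack's holes. Fits the tube.
- rod_small: SMALL gauge rod of three: steel shank dia. 8 mm, 65 mm long, tapered tip with black bands; dark collar dia. 30, 6 mm thick; orange square grip 14 x 14 mm, z = 6 to 61 mm; about 70 g. Origin on the axis at the collar's underside, z from tip (-65 mm) to grip, x and y square to the grip faces. Hangs upright by its collar in any of the rack's holes. Too thin.
- rod_large: LARGE gauge rod of three: steel shank dia. 16 mm, 65 mm long, tapered tip with black bands; dark collar dia. 30, 6 mm thick; orange square grip 24 x 24 mm, z = 6 to 61 mm; about 190 g. Origin on the axis at the collar's underside, z from tip (-65 mm) to grip, x and y square to the grip faces. Hangs upright by its collar in any of the rack's holes. Too thick.
- rod_medium_tip (a point): Centre of the medium rod's tip face, 65 mm below the underside of its collar.
- rack: Fixed rod rack, green feet, aluminium plate 56 x 230 mm with its top 85 mm above the table, three 20 mm through holes 85 mm apart in a row along its y axis (y = -85, 0, 85 mm); free space of 75 mm below the plate. Origin on the table under the middle hole, z up.
- crankcase: Fixed light-alloy crankcase half on a grey base plate 130 x 110 mm, with four bosses up to 53 mm high near its corners and an upright steel guide tube at its middle: bore 15 mm, outside 30 mm, rim 116 mm above the table, bore 72 mm deep (deeper than the 65 mm shank, so the collar stops first). Origin on the table under the tube's axis, z up.
- tube_mouth (a point): Centre of the guide tube's rim plane, on its axis, 116 mm above the table.
- reading_square: White paper square outlined in green tape on the table, 112 mm outside, flat (no height). Origin at its centre.
- cover: Loose orange engine cover, 100 x 80 x 56 mm, bystander. Origin under its centre.
- handle: Loose black U-shaped handle, about 122 x 107 mm, 22 mm thick, bystander. Origin on the table inside the U.
- carburettor: Loose small alloy carburettor, 59 x 40 x 42 mm, bystander. Origin under its block's centre.
- bearing: Loose steel bearing ring, 40 mm across, 12 mm tall, bystander. Origin under its centre.
- pen: Loose black pen, 150 x 10 x 9 mm along its x, bystander. Origin under its middle.

How it is judged:
By the outcome, as a careful person would: the job done as asked, in the order asked, and still so for the second after the job is handed in, while the arm keeps its last pose, push and grip.
It also fails if it takes over 48 s, if anything falls off the work surface, if the arm or the gripper's body presses on something with over 40 N, if the wrist force passes 120 N, or if a joint passes its speed limit or range.

## Working session

There is one attempt and no reset: what is moved stays moved. The work goes in short steps, Python scripts to look and compute and a tool call to move; the robot and the scene stay as the last step left them, time stands still between calls to the robot, and variables do not carry over. Pictures are saved under pics/ and viewed, at most 10 in all, crops included, and the job is handed in when it is done.

Besides the shell and the picture viewer there is one more tool, called by a JSON object that holds its "fn" and its "kwargs", one argument or row to a line. step_arm: Moves the arm, as the interface text tells. Its arguments: {"type":"object","properties":{"rows":{"type":"array","items":{"type":"number"}},"force":{"type":"number"}},"required":["rows"]}

```bash
mkdir -p pics; ls; cat > h.py <<'E'
import numpy as np, cv2
from rig import robot
def snap(cam,name):
    c=robot.capture(cam); cv2.imwrite(f'pics/{name}.png',cv2.cvtColor(c['pixels'],cv2.COLOR_RGB2BGR))
    np.savez(f'pics/{name}.npz',**{k:np.array(c[k]) for k in('pixels','camera_matrix','R','t')}); return c
def load(name): return np.load(f'pics/{name}.npz')
def ray(c,u,v,z):
    R,t,K=c['R'],c['t'],c['camera_matrix']; o=-R.T@t; d=R.T@np.linalg.solve(K,[u,v,1.]); return o+d*(z-o[2])/d[2]
def proj(c,X):
    p=c['camera_matrix']@(c['R']@np.array(X,float)+c['t']); return p[:2]/p[2]
E
python3 - <<'E'
from h import *
for n in('scene','top','wrist'):
    c=snap(n,n+'0'); print(n,(-c['R'].T@c['t']).round())
a=[cv2.imread(f'pics/{n}0.png') for n in('top','scene')]
o=robot.get_obs();print(o)
E
```

```text
pics
scene [1134.  461.  671.]
top [ 442.   27. 1019.]
wrist [ 280. -565.  385.]
{'time': 0.15, 'q': array([-1.42346480e+00,  5.28248568e-01,  1.43358756e+00,  7.93379182e-06,
        1.18140192e+00, -1.78501036e-01]), 'joint_velocities': array([-7.26310037e-04, -3.09961788e-03, -3.47065434e-03, -1.60457642e-03,
        5.76697647e-05, -6.02420549e-05]), 'effort': array([ 1.34410278e-03, -4.40431201e+01, -1.76843369e+01,  6.34822436e-02,
        5.52474044e-02, -1.00252848e-04]), 'eef_pos': array([ 200.01097948, -591.57016039,  232.8054074 ]), 'orientation': array([[ 9.47385554e-01,  3.20094607e-01, -2.34282879e-04],
       [ 3.20094553e-01, -9.47384201e-01,  1.62865169e-03],
       [ 2.99366725e-04, -1.61795376e-03, -9.99998646e-01]]), 'force': array([-0.31628371, -0.13125115, -0.07665255]), 'wrist_torque': array([0.05070118, 0.02549289, 0.03094382]), 'finger_force': 0.0, 'gripper_width': 1.0019867074337374}
```

View pics/top0.png

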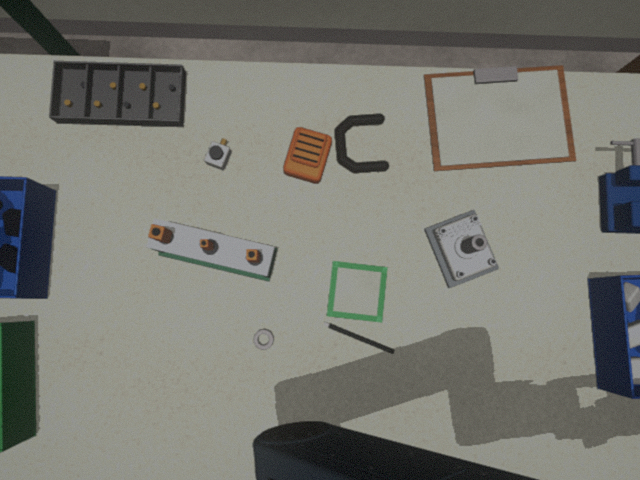

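View pics/scene0.png

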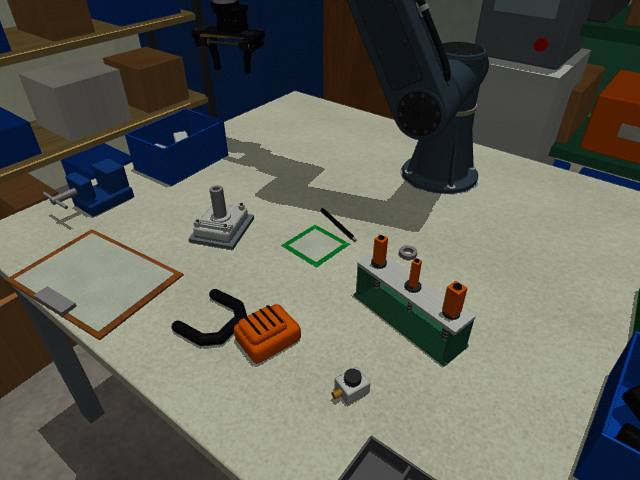

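The top view shows the rack rods at about (158,233) large, (207,246) small and (254,256) medium. The tube is at (475,243) and the green square at (357,291). The scene view agrees: the medium rod is the left one, at (380,250). I'll enlarge these areas to read them more closely.

```bash
python3 - <<'E'
from h import *
t=cv2.imread('pics/top0.png');s=cv2.imread('pics/scene0.png')
f=lambda im,x,y,w,h,k:cv2.resize(im[y:y+h,x:x+w],None,fx=k,fy=k,interpolation=cv2.INTER_CUBIC)
# top-left: top rack 140..290 x 215..290 ; top-right: tube 440..515
a=np.hstack([f(t,145,215,140,75,4),f(t,455,215,60,75,4)])
b=np.hstack([f(s,340,225,140,75,4),f(s,185,175,60,75,4)])
cv2.imwrite('pics/crop1.png',np.vstack([a,b])); print(a.shape)
c=load('top0')
for n,u,v,z in[('med',253,255,120),('small',207,245,120),('large',160,233,120),('tube',478,242,116),('sq',357,291,0),('cover',307,155,40),('rackNear',276,245,85)]: print(n,ray(c,u,v,z).round())
E
```

```text
(300, 800, 3)
med [526. 124. 120.]
small [542. 206. 120.]
large [561. 291. 120.]
tube [ 560. -282.  116.]
sq [469. -75.   0.]
cover [736.  32.  40.]
rackNear [549.  85.  85.]
```

View pics/crop1.png

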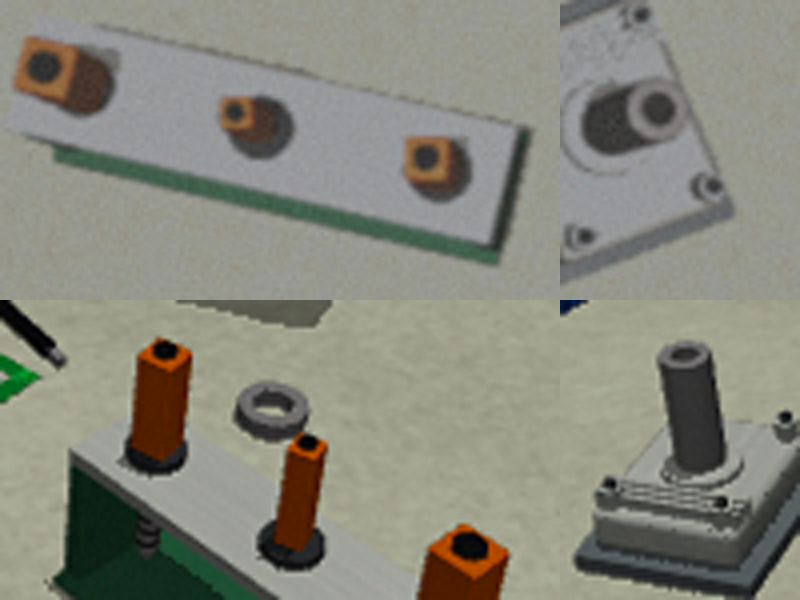

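Enlarged, the centre of the medium rod's grip top is at top-view (251.8,254.5) and scene (381.2,237.8). The tube rim is at top-view (479.8,241.8) and scene (216.3,188.5). I'll cross-check these between the two views and work out the first move.

```bash
python3 - <<'E'
from h import *
c=load('top0');s=load('scene0')
print('med top/scene',ray(c,251.8,254.5,146).round(1),ray(s,381.2,237.8,146).round(1), 'collar',ray(c,256.2,257.5,91).round(1))
print('tube',ray(c,479.8,241.8,116).round(1),ray(s,216.3,188.5,116).round(1))
q=[ray(c,u,v,146)[:2] for u,v in((145+405/4,215+137/4),(145+451/4,215+137/4),(145+451/4,215+184/4),(145+405/4,215+182/4))]
print(np.round(q,1))
# square by colour
im=cv2.cvtColor(c['pixels'],cv2.COLOR_RGB2HSV); m=cv2.inRange(im,(45,120,80),(75,255,255)); m[:, :300]=0;m[:255]=0;m[330:]=0;m[:,400:]=0
p=cv2.minAreaRect(cv2.findNonZero(m)); print(p, [ray(c,*b,0).round(0)[:2] for b in cv2.boxPoints(p)], ray(c,*p[0],0).round(1))
o=robot.get_obs(); R=o['orientation'];print('tool shift to (520,125,300):',R.T@(np.array([520,125,300])-o['eef_pos']))
w=load('wrist0'); print('wrist cam in tool frame', R.T@(-w['R'].T@w['t']-o['eef_pos']), 'axis',R.T@w['R'][2])
E
```

```text
med top/scene [524.3 123.  146. ] [522.5 124.2 146. ] collar [524.1 120.7  91. ]
tube [ 560.  -285.3  116. ] [ 558.8 -282.4  116. ]
[[533.2 132.9]
 [533.7 113. ]
 [513.2 112.3]
 [513.6 132.1]]
((357.2256164550781, 291.4695129394531), (52.2341194152832, 52.78627395629883), 6.34019136428833) [array([421., -18.]), array([526., -28.]), array([ 517., -133.]), array([ 411., -122.])] [468.4 -75.4   0. ]
tool shift to (520,125,300): [ 532.54329633 -576.54920696  -66.10242638]
wrist cam in tool frame [ 8.47436243e+01  8.28584019e-02 -1.51885363e+02] axis [-3.03478166e-01  1.16767196e-05  9.52838393e-01]
```

Both views agree to 2 mm: medium rod at about (523,123), squared to the world axes, tube at about (559.5,-284), and square centre at (468,-75). Now I'll move over the rod.

{"fn": "step_arm", "kwargs": {
  "rows": [0.06, 0.015, -0.016, -0.009, 2.3, 0.06, 0.04, -0.042, -0.018, 4.6, 0.06, 0.07, -0.074, -0.027, 7, 0.06, 0.1, -0.106, -0.036, 9.4, 0.06, 0.13, -0.138, -0.045, 11.7, 0.06, 0.155, -0.164, -0.054, 14, 0.06, 0.172, -0.182, -0.062, 16.4, 0.06, 0.181, -0.192, -0.07, 18.7],
  "force": 30
}}

```text
time: 0.82
eef_pos: [310.8, -347.8, 303.8]
orientation: [[1.0, 0.0, -0.0], [0.0, -1.0, 0.003], [-0.0, -0.003, -1.0]]
force: [-0.7, -0.6, -0.2]
gripper_width: 0.691
finger_force: 0.0
```

{"fn": "step_arm", "kwargs": {
  "rows": [0.06, 0.01, -0.023, 0, 0, 0.06, 0.023, -0.053, 0, 0, 0.06, 0.038, -0.086, 0, 0, 0.06, 0.053, -0.119, 0, 0, 0.06, 0.068, -0.152, 0, 0, 0.06, 0.083, -0.185, 0, 0, 0.06, 0.096, -0.215, 0, 0, 0.06, 0.107, -0.239, 0, 0]
}}

```text
time: 1.48
eef_pos: [417.3, -110.8, 303.5]
orientation: [[1.0, 0.001, -0.0], [0.001, -1.0, 0.001], [-0.0, -0.001, -1.0]]
force: [0.3, -2.0, 0.5]
gripper_width: 0.69
finger_force: 0.0
```

{"fn": "step_arm", "kwargs": {
  "rows": [0.06, 0.012, -0.026, 0, 0, 0.06, 0.026, -0.058, 0, 0, 0.06, 0.041, -0.091, 0, 0, 0.06, 0.056, -0.124, 0, 0, 0.06, 0.071, -0.157, 0, 0, 0.06, 0.086, -0.19, 0, 0, 0.06, 0.098, -0.218, 0, 0, 0.06, 0.104, -0.232, 0, 0]
}}

```text
time: 2.15
eef_pos: [522.3, 122.0, 303.3]
orientation: [[1.0, 0.002, 0.001], [0.002, -1.0, 0.001], [0.001, -0.001, -1.0]]
force: [-1.0, -1.1, -0.5]
gripper_width: 0.689
finger_force: 0.0
```

```bash
python3 - <<'E'
from h import *
c=snap('wrist','wrist1');o=robot.get_obs();print(o['time'],o['eef_pos'],o['orientation'].round(3),o['force'],proj(c,[523.4,123,146]))
E
```

```text
2.2 [522.89331005 123.03740063 303.27523152] [[ 1.     0.003  0.001]
 [ 0.003 -1.     0.003]
 [ 0.001 -0.003 -1.   ]] [ 0.33967404  1.23004081 -0.92008762] [313.35633608 224.77424499]
```

View pics/wrist1.png

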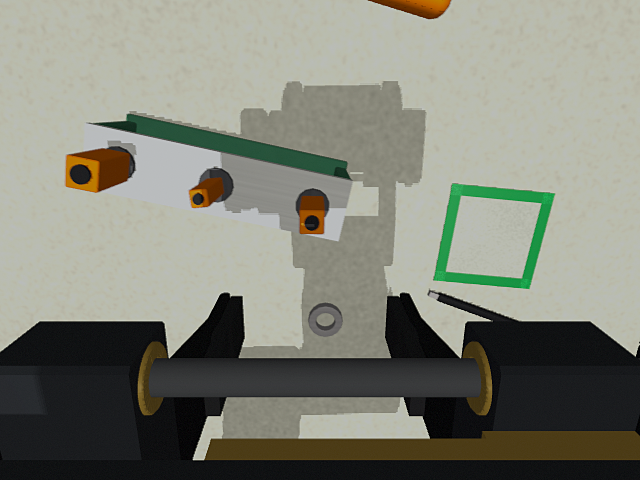

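The wrist view shows the medium rod's top at (312.5,222), against a predicted (313.4,224.8). So x is about 1 mm further, y is right, and the faces are square to the tool. I'll go down and close.

{"fn": "step_arm", "kwargs": {
  "rows": [0.05, 0.001, 0, 0.012, 0, 0.05, 0.001, 0, 0.034, 0, 0.05, 0.001, 0, 0.062, 0, 0.05, 0.001, 0, 0.092, 0, 0.05, 0.001, 0, 0.12, 0, 0.05, 0.001, 0, 0.145, 0, 0.05, 0.001, 0, 0.162, 0, 0.05, 0.001, 0, 0.17, 0]
}}

```text
time: 2.87
eef_pos: [520.3, 118.0, 131.0]
orientation: [[1.0, -0.001, -0.006], [-0.001, -1.0, -0.0], [-0.006, 0.0, -1.0]]
force: [0.0, 0.1, 1.4]
gripper_width: 0.576
finger_force: 0.0
```

{"fn": "step_arm", "kwargs": {
  "rows": [0.05, 0, 0, 0.008, 0, 0.05, 0, 0, 0.016, 0, 0.05, 0, 0, 0.022, 0, 0.05, 0, 0, 0.027, 0, 0.05, 0, 0, 0.027, 0, 0.03, 0, 0, 0.027, 0, 0.01, 0, 0, 0.027, 0, 0, 0, 0, 0.027, 0],
  "force": 40
}}

```text
time: 3.53
eef_pos: [522.8, 118.7, 107.1]
orientation: [[1.0, -0.001, 0.001], [-0.001, -1.0, 0.0], [0.001, -0.0, -1.0]]
force: [0.3, 0.1, 0.4]
gripper_width: 0.428
finger_force: 0.0
```

{"fn": "step_arm", "kwargs": {
  "rows": [0, 0, 0, 0, 0, 0, 0, 0, 0, 0, 0, 0, 0, 0, 0, 0, 0, 0, 0, 0, 0, 0, 0, 0, 0, 0, 0, 0, 0, 0, 0, 0, 0, 0, 0, 0, 0, 0, 0, 0]
}}

```text
time: 4.2
eef_pos: [522.7, 119.4, 107.0]
orientation: [[1.0, -0.001, 0.001], [-0.001, -1.0, 0.001], [0.001, -0.001, -1.0]]
force: [-0.4, 5.4, 4.4]
gripper_width: 0.213
finger_force: 40.0
```

Gripped: opening is 18.5 mm at 40 N. Now lift straight up.

{"fn": "step_arm", "kwargs": {
  "rows": [0, 0, 0, -0.008, 0, 0, 0, 0, -0.02, 0, 0, 0, 0, -0.036, 0, 0, 0, 0, -0.054, 0, 0, 0, 0, -0.074, 0, 0, 0, 0, -0.096, 0, 0, 0, 0, -0.118, 0, 0, 0, 0, -0.14, 0]
}}

```text
time: 4.87
eef_pos: [521.6, 117.7, 246.8]
orientation: [[1.0, -0.0, -0.002], [-0.0, -1.0, -0.002], [-0.002, 0.002, -1.0]]
force: [1.0, 0.8, -1.3]
gripper_width: 0.218
finger_force: 40.0
```

{"fn": "step_arm", "kwargs": {
  "rows": [0, 0.001, 0.015, -0.008, 0, 0, 0.003, 0.04, -0.01, 0, 0, 0.005, 0.07, -0.01, 0, 0, 0.008, 0.1, -0.01, 0, 0, 0.01, 0.13, -0.01, 0, 0, 0.013, 0.16, -0.01, 0, 0, 0.015, 0.185, -0.01, 0, 0, 0.016, 0.2, -0.01, 0]
}}

```text
time: 5.53
eef_pos: [537.8, -85.0, 255.9]
orientation: [[1.0, -0.002, -0.002], [-0.002, -1.0, -0.002], [-0.002, 0.003, -1.0]]
force: [1.1, 0.4, -0.3]
gripper_width: 0.214
finger_force: 40.0
```

{"fn": "step_arm", "kwargs": {
  "rows": [0, 0.002, 0.015, 0, 0, 0, 0.004, 0.042, 0, 0, 0, 0.007, 0.074, 0, 0, 0, 0.01, 0.106, 0, 0, 0, 0.014, 0.138, 0, 0, 0, 0.017, 0.168, 0, 0, 0, 0.019, 0.19, 0, 0, 0, 0.02, 0.202, 0, 0]
}}

```text
time: 6.2
eef_pos: [557.7, -286.8, 255.8]
orientation: [[1.0, -0.003, -0.001], [-0.003, -1.0, -0.001], [-0.001, 0.001, -1.0]]
force: [0.1, -0.6, -1.1]
gripper_width: 0.217
finger_force: 40.0
```

{"fn": "step_arm", "kwargs": {
  "rows": [0, 0, 0, 0, 0, 0, 0, 0, 0, 0, 0, 0, 0, 0, 0, 0, 0, 0, 0, 0, 0, 0, 0, 0, 0, 0, 0, 0, 0, 0, 0, 0, 0, 0, 0, 0, 0, 0, 0, 0]
}}

```text
time: 6.87
eef_pos: [558.2, -282.9, 256.7]
orientation: [[1.0, 0.0, 0.0], [0.0, -1.0, -0.0], [0.0, 0.0, -1.0]]
force: [0.1, -0.4, -1.1]
gripper_width: 0.209
finger_force: 40.0
```

```bash
python3 - <<'E'
from h import *
a=[]
for n,x,y in(('top',425,190),('scene',165,85)):
    c=snap(n,n+'2'); im=cv2.imread(f'pics/{n}2.png'); a.append(cv2.resize(im[y:y+150,x:x+100],None,fx=4,fy=4,interpolation=cv2.INTER_CUBIC))
cv2.imwrite('pics/crop2.png',np.hstack(a))
o=robot.get_obs();print(o['time'],o['eef_pos'],o['force'],o['gripper_width'],o['orientation'].round(4))
E
```

```text
6.9667 [ 558.18320121 -283.21800032  256.66503994] [ 0.12122145 -0.63383324 -1.89043501] 0.21668240554044443 [[ 1.e+00 -3.e-04  1.e-04]
 [-3.e-04 -1.e+00 -1.e-04]
 [ 1.e-04  1.e-04 -1.e+00]]
```

View pics/crop2.png

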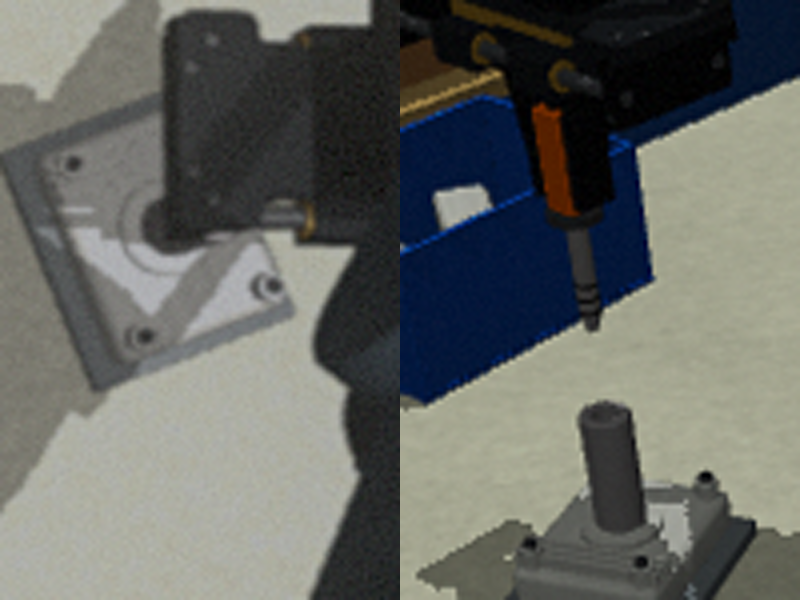

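The scene crop shows the rod hanging straight, with its tip at px (213.2,167) and collar at (208.8,138.8). It is above the rim at px (216.5,188.5).

```bash
python3 - <<'E'
from h import *
s=load('scene2');t=load('top2')
print('tip',ray(s,213.25,167,169.7),'collar',ray(s,208.75,138.9,234.7+2),'rim scene',ray(s,216.5,188.5,116))
for X in([558.2,-283.1,169.7],[559.7,-283.1,169.7],[558.2,-283.1,236],[559.5,-284,116],[559.5,-284,53]): print(X,proj(s,X))
w=snap('wrist','wrist2'); print(proj(w,[559.5,-284,116]),proj(w,[559,-283,169.7]))
im=cv2.imread('pics/wrist2.png');p=proj(w,[559,-283,140]);x,y=max(0,int(p[0])-75),max(0,int(p[1])-75)
print(x,y);cv2.imwrite('pics/crop3.png',cv2.resize(im[y:y+150,x:x+150],None,fx=4,fy=4,interpolation=cv2.INTER_CUBIC))
E
```

```text
tip [ 558.00854065 -282.27955953  169.7       ] collar [ 559.73273038 -280.33289971  236.7       ] rim scene [ 558.57091688 -282.00445768  116.        ]
[558.2, -283.1, 169.7] [212.92479059 166.92022503]
[559.7, -283.1, 169.7] [212.39905197 167.18757523]
[558.2, -283.1, 236] [208.46121588 138.59254501]
[559.5, -284, 116] [215.57490987 188.38425839]
[559.5, -284, 53] [219.29171157 211.80936704]
[315.57439838 230.5382006 ] [314.13123731 256.20926909]
239 166
```

View pics/crop3.png

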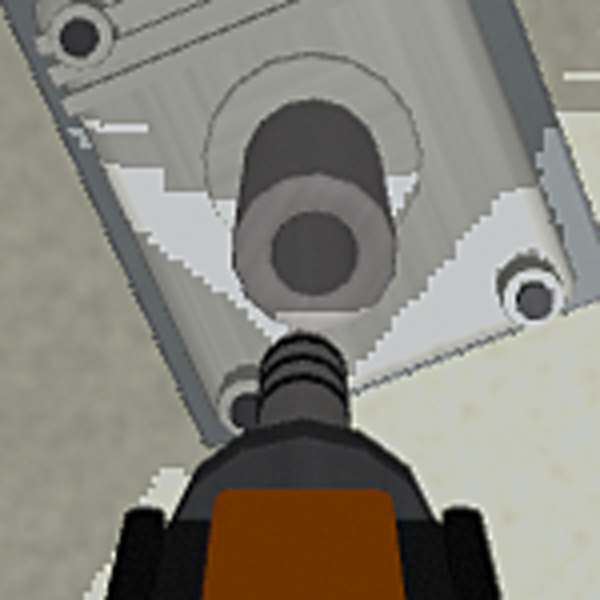

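The wrist crop shows the rod straight, with its tip axis at px u≈315.0. The bore centre is at px (317.5,229), slightly to the right, which is -y.

```bash
python3 - <<'E'
from h import *
w=load('wrist2')
print('bore',ray(w,317.5,229,116),'rim outer',ray(w,239+314/4,166+249/4,116))
print('tip +x edge',ray(w,315,166+333/4,169.7), 'collar +x edge',ray(w,239+305/4,166+420/4,234.7))
print('shank sides at tip',ray(w,239+265/4,166+375/4,185),ray(w,239+347/4,166+375/4,185))
print('bore sides',ray(w,239+271/4,229,116),ray(w,239+357/4,229,116))
E
```

```text
bore [ 560.63703746 -285.36813123  116.        ] rim outer [ 561.19040696 -285.3668201   116.        ]
tip +x edge [ 563.34569841 -283.51215637  169.7       ] collar +x edge [ 574.99536901 -283.5215044   234.7       ]
shank sides at tip [ 562.28741857 -278.06955531  185.        ] [ 562.28895746 -289.46841109  185.        ]
bore sides [ 560.63593883 -277.72396355  116.        ] [ 560.6381361  -293.01234278  116.        ]
```

{"fn": "step_arm", "kwargs": {
  "rows": [0, 0.001, 0.0015, 0.005, 0, 0, 0.001, 0.0015, 0.015, 0, 0, 0.001, 0.0015, 0.026, 0, 0, 0.001, 0.0015, 0.036, 0, 0, 0.001, 0.0015, 0.044, 0, 0, 0.001, 0.0015, 0.048, 0, 0, 0.001, 0.0015, 0.048, 0, 0, 0.001, 0.0015, 0.048, 0]
}}

```text
time: 7.68
eef_pos: [559.1, -284.9, 208.1]
orientation: [[1.0, -0.001, -0.001], [-0.001, -1.0, 0.0], [-0.001, -0.0, -1.0]]
force: [-0.5, -0.4, -1.5]
gripper_width: 0.215
finger_force: 40.0
```

```bash
python3 - <<'E'
from h import *
w=snap('wrist','wrist3');im=cv2.imread('pics/wrist3.png');o=robot.get_obs();print(o['eef_pos'],o['force'])
x,y=239,166;cv2.imwrite('pics/crop4.png',cv2.resize(im[y:y+150,x:x+150],None,fx=4,fy=4,interpolation=cv2.INTER_CUBIC))
E
```

```text
[ 559.3868773  -285.09145509  208.70167268] [-0.60600625 -0.07007531 -1.77431865]
```

View pics/crop4.png

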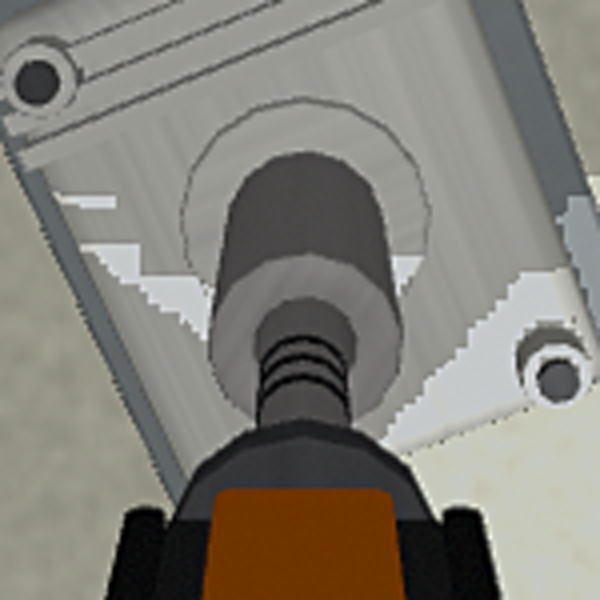

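Tip axis and bore centre now coincide at crop u≈305, and the row offset is as predicted. Now slide it down.

{"fn": "step_arm", "kwargs": {
  "rows": [0, 0, 0, 0.004, 0, 0, 0, 0, 0.01, 0, 0, 0, 0, 0.018, 0, 0, 0, 0, 0.026, 0, 0, 0, 0, 0.034, 0, 0, 0, 0, 0.042, 0, 0, 0, 0, 0.048, 0, 0, 0, 0, 0.05, 0]
}}

```text
time: 8.4
eef_pos: [558.4, -284.4, 156.8]
orientation: [[1.0, -0.001, -0.002], [-0.001, -1.0, 0.002], [-0.002, -0.002, -1.0]]
force: [-0.2, 0.3, -1.0]
gripper_width: 0.214
finger_force: 40.0
```

{"fn": "step_arm", "kwargs": {
  "rows": [0, 0, 0, 0.005, 0, 0, 0, 0, 0.01, 0, 0, 0, 0, 0.015, 0, 0, 0, 0, 0.018, 0, 0, 0, 0, 0.019, 0, 0, 0, 0, 0.02, 0, 0, 0, 0, 0.021, 0, 0, 0, 0, 0.022, 0]
}}

```text
time: 9.07
eef_pos: [559.3, -285.0, 137.9]
orientation: [[1.0, -0.0, 0.0], [-0.0, -1.0, -0.0], [0.0, 0.0, -1.0]]
force: [-3.8, 1.1, 11.0]
gripper_width: 0.219
finger_force: 40.0
```

{"fn": "step_arm", "kwargs": {
  "rows": [0, 0, 0, 0.0005, 0, 0, 0, 0, 0.001, 0, 0, 0, 0, 0.001, 0, 0, 0, 0, 0.001, 0, 0, 0, 0, 0.001, 0, 0, 0, 0, 0.001, 0, 0, 0, 0, 0.001, 0, 0, 0, 0, 0.001, 0]
}}

```text
time: 9.73
eef_pos: [559.3, -285.0, 138.0]
orientation: [[1.0, -0.0, 0.001], [-0.0, -1.0, -0.001], [0.001, 0.001, -1.0]]
force: [-3.4, 1.8, 9.5]
gripper_width: 0.212
finger_force: 40.0
```

```bash
python3 - <<'E'
from h import *
w=snap('wrist','wrist4');s=snap('scene','scene4');o=robot.get_obs();print(o['time'],o['eef_pos'],o['force'])
f=lambda im,x,y,w,h:cv2.resize(im[y:y+h,x:x+w],None,fx=4,fy=4,interpolation=cv2.INTER_CUBIC)
cv2.imwrite('pics/crop5.png',np.hstack([f(cv2.imread('pics/wrist4.png'),264,200,100,130),f(cv2.imread('pics/scene4.png'),165,100,100,130)]))
E
```

```text
9.8333 [ 559.29687314 -284.9916258   137.97544923] [-3.6500986   1.39195504  9.60385358]
```

View pics/crop5.png

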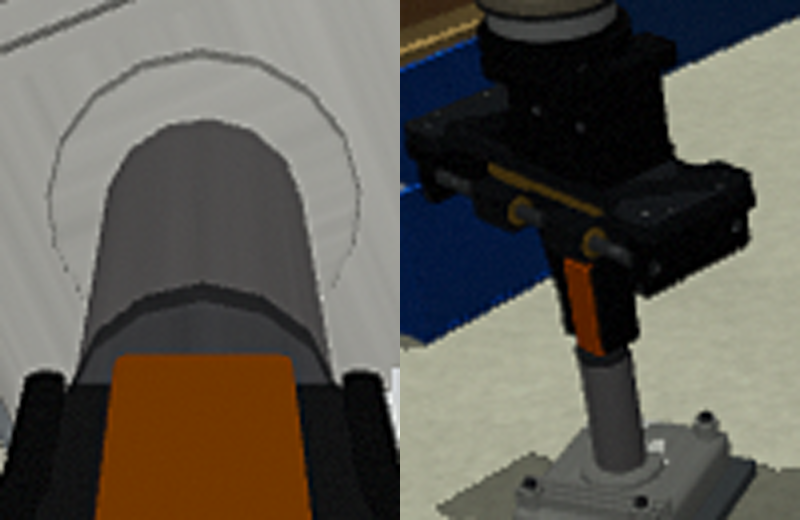

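The collar is seated on the rim: TCP z is 138 as predicted, with about 10 N upward. I'll draw it straight out. The moves can't tilt the tool, so after that I'll pivot the rod in the pads against the fixed tube to bring it level. First out, then to the tube's -x side.

{"fn": "step_arm", "kwargs": {
  "rows": [0, 0, 0, -0.006, 0, 0, 0, 0, -0.016, 0, 0, 0, 0, -0.03, 0, 0, 0, 0, -0.046, 0, 0, 0, 0, -0.062, 0, 0, 0, 0, -0.08, 0, 0, 0, 0, -0.1, 0, 0, 0, 0, -0.115, 0]
}}

```text
time: 10.5
eef_pos: [559.7, -285.3, 252.9]
orientation: [[1.0, -0.001, 0.002], [-0.001, -1.0, -0.002], [0.002, 0.002, -1.0]]
force: [-0.2, -0.3, -1.7]
gripper_width: 0.214
finger_force: 40.0
```

{"fn": "step_arm", "kwargs": {
  "rows": [0, 0, 0, 0, 0, 0, 0, 0, 0, 0, 0, -0.01, 0, 0, 0, 0, -0.022, 0, 0, 0, 0, -0.033, 0, 0, 0, 0, -0.035, 0, 0, 0, 0, -0.035, 0, 0, 0, 0, -0.035, 0, 0, 0]
}}

```text
time: 11.17
eef_pos: [524.0, -285.0, 250.3]
orientation: [[1.0, -0.001, 0.0], [-0.001, -1.0, 0.0], [0.0, -0.0, -1.0]]
force: [0.3, 0.3, -1.6]
gripper_width: 0.214
finger_force: 40.0
```

{"fn": "step_arm", "kwargs": {
  "rows": [0, 0, 0, 0.008, 0, 0, 0, 0, 0.022, 0, 0, 0, 0, 0.04, 0, 0, 0, 0, 0.058, 0, 0, 0, 0, 0.072, 0, 0, 0, 0, 0.08, 0, 0, 0, 0, 0.08, 0, 0, 0, 0, 0.08, 0],
  "force": 20
}}

```text
time: 11.83
eef_pos: [524.4, -284.9, 170.1]
orientation: [[1.0, -0.0, -0.0], [-0.0, -1.0, 0.0], [-0.0, -0.0, -1.0]]
force: [0.7, -0.1, -1.0]
gripper_width: 0.219
finger_force: 20.0
```

{"fn": "step_arm", "kwargs": {
  "rows": [0, 0.008, 0, 0, 0, 0, 0.014, 0, 0, 0, 0, 0.02, 0, 0.001, 0, 0, 0.025, 0, 0.002, 0, 0, 0.03, 0, 0.0025, 0, 0, 0.035, 0, 0.004, 0, 0, 0.04, 0, 0.0055, 0, 0, 0.045, 0, 0.007, 0]
}}

```text
time: 12.5
eef_pos: [568.5, -285.4, 165.3]
orientation: [[1.0, 0.001, -0.003], [0.001, -1.0, -0.001], [-0.003, 0.001, -1.0]]
force: [-5.5, -0.3, 4.8]
gripper_width: 0.22
finger_force: 20.0
```

{"fn": "step_arm", "kwargs": {
  "rows": [0, 0.003, 0, 0.0015, 0, 0, 0.006, 0, 0.003, 0, 0, 0.009, 0, 0.005, 0, 0, 0.012, 0, 0.0075, 0, 0, 0.015, 0, 0.01, 0, 0, 0.017, 0, 0.012, 0, 0, 0.017, 0, 0.012, 0, 0, 0.017, 0, 0.012, 0]
}}

```text
time: 13.17
eef_pos: [587.1, -285.7, 152.6]
orientation: [[1.0, -0.0, 0.002], [-0.0, -1.0, -0.002], [0.002, 0.002, -1.0]]
force: [-1.9, -1.4, 2.5]
gripper_width: 0.216
finger_force: 20.0
```

```bash
python3 - <<'E'
from h import *
s=snap('scene','scene5');o=robot.get_obs();print(o['time'],o['eef_pos'],o['force'],o['gripper_width'])
cv2.imwrite('pics/crop6.png',cv2.resize(cv2.imread('pics/scene5.png')[80:230,140:290],None,fx=4,fy=4,interpolation=cv2.INTER_CUBIC))
E
```

```text
13.2167 [ 586.86546456 -285.5869687   152.37325689] [-1.20630048 -0.81209378  2.82108632] 0.21629347583880063
```

View pics/crop6.png

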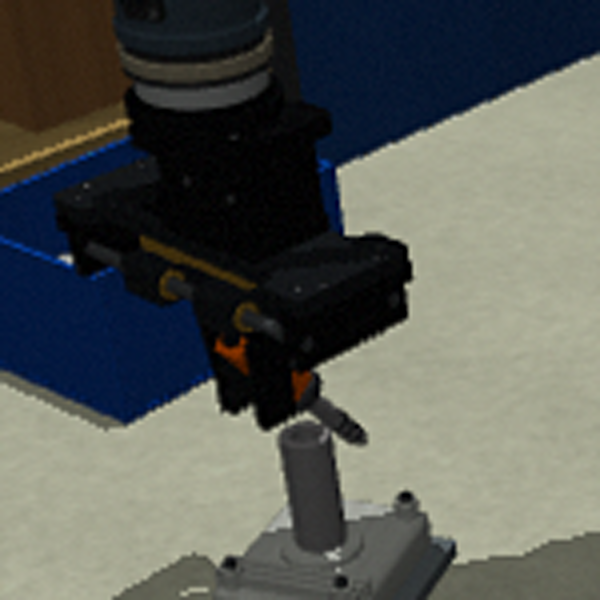

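The rod is tilted about 50°, with its tip towards the robot; in the crop it sits at (300-365, 385-440). Now lift, shift to +x, and press the shank down flat onto the rim to level it.

{"fn": "step_arm", "kwargs": {
  "rows": [0, 0, 0, -0.008, 0, 0, 0, 0, -0.02, 0, 0, 0, 0, -0.032, 0, 0, 0.006, 0, -0.036, 0, 0, 0.014, 0, -0.036, 0, 0, 0.021, 0, -0.036, 0, 0, 0.025, 0, -0.036, 0, 0, 0.025, 0, -0.036, 0]
}}

```text
time: 13.88
eef_pos: [612.2, -284.6, 186.9]
orientation: [[1.0, 0.0, 0.0], [0.0, -1.0, 0.0], [0.0, -0.0, -1.0]]
force: [-0.3, -0.8, -1.1]
gripper_width: 0.218
finger_force: 20.0
```

{"fn": "step_arm", "kwargs": {
  "rows": [0, 0, 0, 0.005, 0, 0, 0, 0, 0.012, 0, 0, 0, 0, 0.02, 0, 0, 0, 0, 0.028, 0, 0, 0, 0, 0.036, 0, 0, 0, 0, 0.044, 0, 0, 0, 0, 0.05, 0, 0, 0, 0, 0.054, 0]
}}

```text
time: 14.55
eef_pos: [610.1, -284.4, 131.9]
orientation: [[1.0, -0.001, -0.002], [-0.001, -1.0, 0.002], [-0.002, -0.002, -1.0]]
force: [0.1, -0.4, 1.8]
gripper_width: 0.216
finger_force: 20.0
```

{"fn": "step_arm", "kwargs": {
  "rows": [0, 0, 0, 0.003, 0, 0, 0, 0, 0.006, 0, 0, 0, 0, 0.009, 0, 0, 0, 0, 0.012, 0, 0, 0, 0, 0.014, 0, 0, 0, 0, 0.016, 0, 0, 0, 0, 0.016, 0, 0, 0, 0, 0.016, 0]
}}

```text
time: 15.22
eef_pos: [611.3, -284.9, 117.6]
orientation: [[1.0, -0.001, 0.0], [-0.001, -1.0, -0.0], [0.0, 0.0, -1.0]]
force: [-0.1, 0.9, 2.2]
gripper_width: 0.213
finger_force: 20.0
```

{"fn": "step_arm", "kwargs": {
  "rows": [0, 0, 0, 0.001, 0, 0, 0, 0, 0.002, 0, 0, 0, 0, 0.003, 0, 0, 0, 0, 0.004, 0, 0, 0, 0, 0.0045, 0, 0, 0, 0, 0.0045, 0, 0, 0, 0, 0.0045, 0, 0, 0, 0, 0.0045, 0]
}}

```text
time: 15.88
eef_pos: [613.1, -285.3, 114.6]
orientation: [[1.0, -0.001, 0.005], [-0.001, -1.0, -0.002], [0.005, 0.001, -1.0]]
force: [3.7, 2.7, 6.1]
gripper_width: 0.214
finger_force: 20.0
```

```bash
python3 - <<'E'
from h import *
s=snap('scene','scene6');o=robot.get_obs();print(o['time'],o['eef_pos'],o['force'],o['wrist_torque'],o['gripper_width'])
cv2.imwrite('pics/crop7.png',cv2.resize(cv2.imread('pics/scene6.png')[130:230,140:240],None,fx=6,fy=6,interpolation=cv2.INTER_CUBIC))
E
```

```text
15.9333 [ 613.15961309 -285.23925786  114.61817609] [3.93099441 1.30800949 5.6693357 ] [ 0.31644197 -0.34553483 -0.0335584 ] 0.21612807714562615
```

View pics/crop7.png

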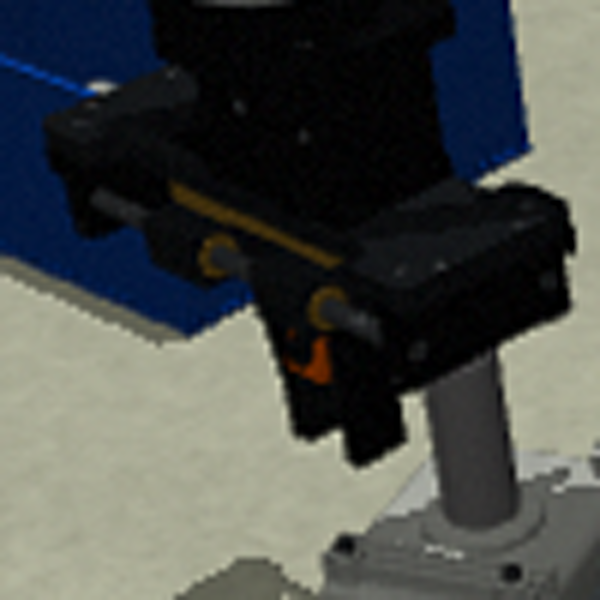

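With the shank pressed on the rim, the TCP is at 114.6 against the 114 expected for a level rod. The crop shows the rod's square grip end at (310,358), pointing away from the tube. That was my last picture to view, so from here I'll use numeric checks. Grip hard, lift and go to the square.

{"fn": "step_arm", "kwargs": {
  "rows": [0, 0, 0, 0, 0, 0, 0, 0, 0, 0, 0, 0, 0, 0, 0, 0, 0, 0, -0.002, 0, 0, 0, 0, -0.006, 0, 0, 0, 0, -0.014, 0, 0, 0, 0, -0.024, 0, 0, 0, 0, -0.034, 0],
  "force": 55
}}

```text
time: 16.6
eef_pos: [610.5, -284.9, 147.3]
orientation: [[1.0, -0.001, -0.001], [-0.001, -1.0, 0.001], [-0.001, -0.001, -1.0]]
force: [-0.1, 0.1, -0.8]
gripper_width: 0.211
finger_force: 55.0
```

{"fn": "step_arm", "kwargs": {
  "rows": [0, 0, 0, -0.012, 0, 0, 0, 0, -0.026, 0, 0, 0, 0, -0.04, 0, 0, 0, 0, -0.054, 0, 0, 0, 0, -0.066, 0, 0, 0, 0, -0.076, 0, 0, 0, 0, -0.08, 0, 0, 0, 0, -0.08, 0]
}}

```text
time: 17.27
eef_pos: [611.7, -285.3, 228.7]
orientation: [[1.0, -0.001, 0.002], [-0.001, -1.0, -0.002], [0.002, 0.002, -1.0]]
force: [0.7, -0.1, -1.9]
gripper_width: 0.211
finger_force: 55.0
```

{"fn": "step_arm", "kwargs": {
  "rows": [0, -0.003, -0.01, 0, 0, 0, -0.008, -0.028, 0, 0, 0, -0.014, -0.05, 0, 0, 0, -0.02, -0.075, 0, 0, 0, -0.025, -0.1, 0, 0, 0, -0.028, -0.122, 0, 0, 0, -0.03, -0.138, 0, 0, 0, -0.032, -0.15, 0, 0]
}}

```text
time: 17.93
eef_pos: [578.2, -132.5, 226.3]
orientation: [[1.0, 0.001, -0.002], [0.001, -1.0, 0.001], [-0.002, -0.001, -1.0]]
force: [-0.2, -0.3, -0.9]
gripper_width: 0.213
finger_force: 55.0
```

{"fn": "step_arm", "kwargs": {
  "rows": [0, -0.003, -0.012, 0, 0, 0, -0.007, -0.026, 0, 0, 0, -0.011, -0.04, 0, 0, 0, -0.014, -0.05, 0, 0, 0, -0.016, -0.057, 0, 0, 0, -0.016, -0.06, 0, 0, 0, -0.016, -0.06, 0, 0, 0, -0.016, -0.06, 0, 0]
}}

```text
time: 18.6
eef_pos: [563.7, -75.3, 227.2]
orientation: [[1.0, -0.001, 0.001], [-0.001, -1.0, -0.001], [0.001, 0.001, -1.0]]
force: [1.0, 0.4, -1.1]
gripper_width: 0.214
finger_force: 55.0
```

```bash
python3 - <<'E'
from h import *
o=robot.get_obs();p=o['eef_pos'];print(o['time'],p,o['force'],o['wrist_torque'],o['gripper_width'],o['finger_force'])
for n in('scene','top','wrist'):
    c=snap(n,n+'7')
    for k in(-30,30,37,65,95): 
        print(n,k,proj(c,p+[-k,0,8]).round(1))
s=load('scene7');g=cv2.cvtColor(s['pixels'],cv2.COLOR_RGB2GRAY)
u,v=proj(s,p+[-70,0,8]).astype(int);print(u,v)
print(g[v-16:v+17,u-22:u+23:1]//10)
E
```

```text
18.6 [563.66568121 -75.25273769 227.22033749] [ 1.03955187  0.40523536 -1.12140856] [ 0.00170036  0.00382838 -0.00916463] 0.2143106698809705 54.97558392584324
scene -30 [270.8 176.7]
scene 30 [292.3 164.2]
scene 37 [294.7 162.8]
scene 65 [304.  157.3]
scene 95 [313.7 151.7]
top -30 [373.1 208.3]
top 30 [372.8 246. ]
top 37 [372.8 250.5]
top 65 [372.6 268.3]
top 95 [372.4 287.6]
wrist -30 [313.6 267.2]
wrist 30 [313.8 406.8]
wrist 37 [313.8 421.2]
wrist 65 [313.9 475.4]
wrist 95 [314.  528.1]
305 156
[[ 4  4  4 ...  0  0  0]
 [ 2  1  3 ...  0  1  0]
 [ 1  1  1 ...  0  0  0]
 ...
 [ 2  0  0 ... 17 17 17]
 [ 0  0  0 ... 17 17 17]
 [ 0  0  0 ... 17 17 17]]
```

```bash
python3 - <<'E'
from h import *
s=load('scene7');g=cv2.cvtColor(s['pixels'],cv2.COLOR_RGB2GRAY)
print('u 280..335');
for v in range(138,182): print(v,''.join(' .:-=+*#%@'[min(9,int(x)//20)] for x in g[v,280:336]))
p=np.array([563.7,-75.3,227.2])
for a in(-10,-5,0,5,10):
    r=np.radians(a); print(a,'tip down' if a>0 else '',[proj(s,p+[-k*np.cos(r),0,8-k*np.sin(r)]).round(1).tolist() for k in(40,65,95)])
E
```

```text
u 280..335
138 :::::.             .......................             -
139 ::::::::.          ...... ..............               =
140   .::::::..       .......  . ... ::...              ..=%
141    . .:::::.       .......::........                =*@@
142        .::.         ..............                  *@@@
143                        ..........                   *%@%
144                          .....                      *%@%
145                                                  .  *%%%
146        ...                                       .  +%%%
147       .-::.                                      .  *%%%
148       =:.::                                         *%%%
149      .::....                                        *%%%
150      ::........                                     *%%%
151      ::.....:--:.                                  :%%%%
152      ::.....:::--:. :.                          ..=%%%%%
153      :::......:::.....                          =*%%%%%%
154       :::.  ..........                        :=%@%%%%%%
155               ........                      .=@@
[... 1174 characters left out ...]
:           +%%%%%%%%%%%%%%%%%%%%@%%%%%%%%%%%%%%%%%%%%
176  =@-          +%%%%%%%%%%%%%%%%%%%%%%%%%%%%%%%%%%%%%%%%%
177 =%@-          +%%%%%%%%%%%%%%%%%%%%%%%%%%%%%%%%%%%%%%%%%
178 %%@-          +%%%%%%%%%%%%%%%%%%%%%%%%%%%%%%%%%%%%%%%%%
179 %%@-         .*%%%%%%%%%%%%%%%%%%%%%%%%%%%%%%%%%%%%%%%%%
180 %%@-        =*%%%%%%%%%%%%%%%%%%%%%%%%%%%%%%%%%%%%%%%%%%
181 %%@+.     :=%%%%%%%%%%%%%%%%%%%%%%%%%%%%%%%%%%%%%%%%%%%%
-10  [[295.4, 159.0], [303.6, 152.2], [313.1, 144.3]]
-5  [[295.6, 160.6], [303.9, 154.7], [313.5, 148.0]]
0  [[295.7, 162.2], [304.0, 157.3], [313.6, 151.7]]
5 tip down [[295.7, 163.8], [304.0, 160.0], [313.6, 155.5]]
10 tip down [[295.6, 165.5], [303.8, 162.7], [313.3, 159.4]]
```

The gripper body hides the rod from the scene camera. I'll turn the tool 50° about the tip, still over the square, so the rod is side-on to the camera and its level can be checked.

{"fn": "step_arm", "kwargs": {
  "rows": [0, -0.001, 0.003, 0, 2, 0, -0.003, 0.007, 0, 5, 0, -0.006, 0.012, 0, 9, 0, -0.009, 0.018, 0, 13, 0, -0.012, 0.024, 0, 17, 0, -0.015, 0.03, 0, 21, 0, -0.017, 0.034, 0, 24, 0, -0.018, 0.036, 0, 25]
}}

```text
time: 19.42
eef_pos: [545.1, -112.0, 227.0]
orientation: [[0.905, -0.426, 0.0], [-0.426, -0.905, -0.0], [0.0, 0.0, -1.0]]
force: [0.2, -0.8, -1.8]
gripper_width: 0.212
finger_force: 55.0
```

{"fn": "step_arm", "kwargs": {
  "rows": [0, 0, 0.006, 0, 3, 0, 0, 0.012, 0, 7, 0, 0, 0.018, 0, 11, 0, 0, 0.025, 0, 15, 0, 0, 0.031, 0, 19, 0, 0, 0.036, 0, 22, 0, 0, 0.039, 0, 24, 0, 0, 0.041, 0, 25]
}}

```text
time: 20.08
eef_pos: [527.9, -148.7, 227.0]
orientation: [[0.641, -0.767, 0.0], [-0.767, -0.641, -0.0], [0.0, 0.0, -1.0]]
force: [1.2, 0.4, -1.3]
gripper_width: 0.208
finger_force: 55.0
```

{"fn": "step_arm", "kwargs": {
  "rows": [0, 0, 0, 0, 0, 0, 0, 0, 0, 0, 0, 0, 0, 0, 0, 0, 0, 0, 0, 0, 0, 0, 0, 0, 0, 0, 0, 0, 0, 0, 0, 0, 0, 0, 0, 0, 0, 0, 0, 0]
}}

```text
time: 20.75
eef_pos: [527.9, -148.0, 227.1]
orientation: [[0.643, -0.766, 0.0], [-0.766, -0.643, 0.0], [0.0, -0.0, -1.0]]
force: [-0.6, 0.3, -1.7]
gripper_width: 0.21
finger_force: 55.0
```

```bash
python3 - <<'E'
from h import *
s=snap('scene','scene8');o=robot.get_obs();p=o['eef_pos'];X=o['orientation'][:,0];print(o['time'],p,X,o['force'])
g=cv2.cvtColor(s['pixels'],cv2.COLOR_RGB2GRAY)
for a in(-10,0,10):
    r=np.radians(a); print(a,[proj(s,p-X*k*np.cos(r)+[0,0,8-k*np.sin(r)]).round(1).tolist() for k in(-30,24,30,65,95)])
u,v=proj(s,p-X*60+[0,0,8]).astype(int);print(u-40)
for y in range(v-25,v+26): print(y,''.join(' .:-=+*#%@'[min(9,int(x)//20)] for x in g[y,u-60:u+45]))
E
```

```text
20.8 [ 527.90532481 -147.97013374  227.04097648] [ 6.42502952e-01 -7.66283209e-01 -4.86844314e-06] [-0.65216614  0.13330224 -0.58049171]
-10 [[251.5, 154.9], [278.1, 150.1], [281.1, 149.6], [298.5, 146.5], [313.4, 143.8]]
0 [[251.1, 152.5], [278.4, 152.0], [281.5, 152.0], [299.1, 151.7], [314.3, 151.4]]
10 [[251.1, 150.1], [278.4, 153.9], [281.4, 154.4], [298.8, 156.8], [313.6, 158.9]]
256
126 %%*: ....... ................... .... .......   -%%%%%%%%%%%%%%%%%%%%%%%%%%%%%%%%%%%%%%%%%%%%%%%%%%%%%%%%
127 %%*: ........:-........ ......   .-.. ......    .%%%%%%%%%%%%%%%%%%%%%%%%%%%%%%%%%%%%%%%%%%%%%%%%%%%%%%%%
128 %%*.  ...      .              .                 .%%%%%%%%%%%%%%%%%%%%%%%%%%%%%%%%%%%%%%%%%%%%%%%%%%%%%%%%
129 %%#.                                            .%%%%%%%%%%%%%%%%%%%%%%%%%%%%%%%%%%%%%%%%%%%%%%%%%%%%%%%%
130 %%%:                                            -%%%%%%%%%%%%%%%%%%%%%%%%%%%%%%%%%%%%%%%%%%%%%%%%%%%%%%%%
131 %%%:                                            -%%%%%%%%%%%%%%%%%%%%%%%%%%%%%%%%%%%%%%%%%%%%%%%%%%%%%%%%
132 %%@-                                       
[... 4202 characters left out ...]
%%%%%%%%%%%%%%%%%%%%%%%%%%%%%%%%%%%%%%%%
171 %%%%%%%%%#%%%%#%%%%#%%%%%%%%%%%%%%%%%%%%%%%%%%%%%%%%%%%%%%%%%%%%%%%%%%%%%%%%%%%%%%%%%%%%%%%%%%%%%%%%%%%%%
172 %%%%%%%%%%%%%%%%%%%%%%%%%%%%%%%%%%%%%%%%%%%%%%%%%%%%%%%%%%%%%%%%%%%%%%%%%%%%%%%%%%%%%%%%%%%%%%%%%%%%%%%%%
173 %%%%%%%%%%%%%%%%%%%%%%%%%%%%%%%%%%%%%%%%%%%%%%%%%%%%%%%%%%%%%%%%%%%%%%%%%%%%%%%%%%%%%%%%%%%%%%%%%%%%%%%%%
174 %%%%#%%%%%%%%%%%%%%%%%%%%%%%%%%%%%%%%%%%%%%%%%%%%%%%%%%%%%%%%%%%%%%%%%%%%%%%%%%%%%%%%%%%%%%%%%%%%%%%%%%%%
175 %%%%%%%%%%%%%%%%%%%%%%%%%%%%%%%%%%%%%%%%%%%%%%%%%%%%%%%%%%%%%%%%%%%%%%%%%%%%%%%%%%%%%%%%%%%%%%%%%%%%%%%%%
176 %%%%%%%#%%%%%%%%%%%%%%%%%%%%%%%%%%%%%%%%%%%%%%%%%%%%%%%%%%%%%%%%%%%%%%%%%%%%%%%%%%%%%%%%%%%%%%%%%%%%%%%%%
```

The numeric scene check shows the rod sloping about 16° tip-down: collar near u≈290, v≈149, tip at u≈322, v≈157. It has also slid about 15 mm outward, and the collar had caught on the rim. I'll press again, with the collar well clear of the rim and the contact near the tip, at this yaw so I can measure it there.

{"fn": "step_arm", "kwargs": {
  "rows": [0, 0.01, 0.003, 0, 0, 0, 0.035, 0.011, 0, 0, 0, 0.068, 0.022, 0, 0, 0, 0.102, 0.033, 0, 0, 0, 0.136, 0.044, 0, 0, 0, 0.166, 0.053, 0, 0, 0, 0.188, 0.06, 0, 0, 0, 0.2, 0.064, 0, 0]
}}

```text
time: 21.47
eef_pos: [608.3, -347.0, 226.7]
orientation: [[0.641, -0.768, 0.002], [-0.768, -0.641, -0.002], [0.003, 0.0, -1.0]]
force: [0.4, 0.3, -2.2]
gripper_width: 0.212
finger_force: 55.0
```

{"fn": "step_arm", "kwargs": {
  "rows": [0, 0, 0, 0.01, 0, 0, 0, 0, 0.025, 0, 0, 0, 0, 0.042, 0, 0, 0, 0, 0.06, 0, 0, 0, 0, 0.076, 0, 0, 0, 0, 0.088, 0, 0, 0, 0, 0.094, 0, 0, 0, 0, 0.096, 0]
}}

```text
time: 22.13
eef_pos: [606.5, -341.4, 129.2]
orientation: [[0.643, -0.766, -0.003], [-0.766, -0.643, 0.002], [-0.003, 0.001, -1.0]]
force: [0.3, -0.7, -1.3]
gripper_width: 0.209
finger_force: 55.0
```

{"fn": "step_arm", "kwargs": {
  "rows": [0, 0, 0, 0.003, 0, 0, 0, 0, 0.006, 0, 0, 0, 0, 0.009, 0, 0, 0, 0, 0.012, 0, 0, 0, 0, 0.015, 0, 0, 0, 0, 0.018, 0, 0, 0, 0, 0.02, 0, 0, 0, 0, 0.02, 0],
  "force": 20
}}

```text
time: 22.8
eef_pos: [607.6, -342.6, 111.1]
orientation: [[0.642, -0.767, 0.001], [-0.767, -0.642, -0.0], [0.001, -0.0, -1.0]]
force: [1.6, -0.9, 1.1]
gripper_width: 0.211
finger_force: 20.0
```

```bash
cat > m.py <<'E'
from h import *
import sys
s=snap('scene',sys.argv[1]);o=robot.get_obs();p=o['eef_pos'];X=o['orientation'][:,0];print(o['time'],p,X,o['force'],o['wrist_torque'],o['gripper_width'])
g=cv2.cvtColor(s['pixels'],cv2.COLOR_RGB2GRAY)
for a in(-10,0,10):
    r=np.radians(a); print(a,[proj(s,p-X*k*np.cos(r)+[0,0,8-k*np.sin(r)]).round(1).tolist() for k in(-30,30,65,95)])
u,v=proj(s,p-X*60+[0,0,8]).astype(int);print('u0',u-45)
for y in range(v-20,v+16): print(y,''.join(' .:-=+*#%@'[min(9,int(x)//20)] for x in g[y,u-45:u+40]))
E
python3 m.py scene9
```

```text
22.85 [ 607.50055657 -342.60883734  111.18139533] [ 6.42154458e-01 -7.66575120e-01  4.87466552e-04] [0.93554203 0.19803817 1.03459492] [ 0.14778691 -0.0623927   0.00521477] 0.21904358589813164
-10 [[168.1, 189.9], [194.1, 185.3], [209.4, 182.7], [222.5, 180.4]]
0 [[167.5, 187.8], [194.7, 187.3], [210.6, 187.1], [224.1, 186.8]]
10 [[167.2, 185.8], [194.9, 189.4], [210.8, 191.4], [224.4, 193.1]]
u0 163
167 ............... .....          .... ......:=%%%%%%#%%%%%%%%%%%%%%%%###%%%%%%%%%%%%%##
168  ... ... . ... .:....  ::.     ....  ...:-%%%%%%%%%%%%%%%%%%%%%%%%%####%%%%%%%###%%%%
169 ... .       .. ......  :::.    ...... :-%%%%%%%%#%%%%%%%%%%%%%%%%%%%%%%%%%%%%%%%%%%%%
170 . ..... ...........    ..::    ...  :-%%%%%%%%%%%%%%%#%%%%%%%%%%%%%%%%%%%%%%%%%%####%
171 ..................     ...:.  .. ..-%%%%%%%%%%%%%%%%%%%%%%%%####%%%%%#%%%%%%%%#%%%%%%
172                        . .:     .-=%%%%%%%%%%%%%%%%%%%%%%%%##%%%%%%%%%#######%%%%%%%%
173                        ..:.  ..:=%%%%%%%%%%%%%%%%%%%%%#%%%%%%%%%%%%%%##%#%%%%%%%%%%%#
174                         ..   :-%%%%%%%%%%%%%%%%%%%%%%%%%%%%%%%
[... 1843 characters left out ...]
        .%%%%%%%%%%%%%%%%%%%%%%%+::::::::::::.%%%%%%%%%%%%%%%%%%%%%%%%
196 %%%%%%%%%%%%%-          %%%%%%%%%%%%%%%%%%%%%%%+::::::::::::.%%%%%%%%%%%%%%%%%%%%%%%%
197 %%%%%%%%%%%%%=          +%%%%%%%%%%%%%%%%%%%%%%*::::::::::::.*%%%%%%%%%%%%%%%%%%%%%%%
198 %%%%%%%%%%%%%+.  .......+%%%%%%%%%%%%%%%%%%%%%%%-:::::::::::.=%%%%%%%%%%%%%%%%%%%%%%%
199 %%%%%%%%%%%%%%+==*******%%%%%%%%%%%%%%%%%%%%%%%%-:::::::::::.=%%%%%%%%%%%%%%%%%%%%%%%
200 %%%%%%%%%%%%%%%%%@%%%%%%%%%%%%%%%%%%%%%%%%%%%%%@=:::::::::::.:%%%%%%%%%%%%%%%%%%%%%%%
201 %%%%%%%%%%%%%%%%%%%%%%%%%%%%%%%%%%%%%%%%%%%%%%%%+:::::::::::.:%%%%%%%%%%%%%%%%%%%%%%%
202 %%%%%%%%%%%%%%%%%%%%%%%%%%%%%%%%%%%%%%%%%%%%%%%%+::::::::::::.%%%%%%%%%%%%%%%%*#%%%%%
```

It's rotating well: about 11° left, with almost no force. Continue down.

{"fn": "step_arm", "kwargs": {
  "rows": [0, 0, 0, 0.003, 0, 0, 0, 0, 0.006, 0, 0, 0, 0, 0.009, 0, 0, 0, 0, 0.012, 0, 0, 0, 0, 0.014, 0, 0, 0, 0, 0.015, 0, 0, 0, 0, 0.015, 0, 0, 0, 0, 0.015, 0]
}}

```text
time: 23.52
eef_pos: [607.2, -342.4, 95.9]
orientation: [[0.642, -0.766, -0.0], [-0.766, -0.642, 0.0], [-0.0, 0.0, -1.0]]
force: [0.4, -0.3, 1.7]
gripper_width: 0.214
finger_force: 20.0
```

```bash
python3 m.py scene10
```

```text
23.5667 [ 607.1315749  -342.34416328   95.8630786 ] [ 6.42431613e-01 -7.66342877e-01 -4.65359996e-04] [-0.07732801 -0.76026489  2.08223195] [ 0.05844217 -0.0701436  -0.01152823] 0.21625680925377846
-10 [[169.7, 195.7], [195.5, 191.2], [210.6, 188.6], [223.6, 186.3]]
0 [[169.0, 193.7], [196.0, 193.2], [211.7, 192.9], [225.2, 192.6]]
10 [[168.8, 191.7], [196.2, 195.2], [212.0, 197.1], [225.4, 198.8]]
u0 164
172      ................   ...    .-=%%%%%%%%%%%%%%%%%%%%%%%%%%%%%%%%%%%###%%##%%%%%%%%%
173 .......... . .........         =%%%%%%%%%%%%%%%%%%%%%%%%%%%%%%%%%%%##%%#%%%%%%%%%%%%%
174  .. . . .... ... .. .. ...     *%%%%%%%%%%%%%%%%%%%%%%%%%%%%%%%%%%%##%%%#%%##%%%%%%%%
175 ....... ....... .:...  .:-.    %%%%%%%%%%%%%%%%%%%%%%%%%%%%%%%%%%%#%%%%#%%%%%%%%##%%%
176 .............. .... .   .::   :%%%%%%%%%%%%%%%%%%%%%%%%%%%%%%%%%%%%%%%%%%%%%%%%%%%%%%
177 .......   .-........    ..:.  *%%%%%%%%%%%%%%%%%%%%%%%%%%%%%%%%%%%%%%%%%%%%%%%%%%%%%%
178 ... ... ..    ..       ...:. .%%%%%%%#%%%%%%%%%%%%%%%%%%%%%%%%%%%%%%%%%%%%%%%%%%%%%%%
179                        ..::. .%%%%%%*.  #%%%%%%%%%%%%%%%%
[... 1848 characters left out ...]
         %%%%%%%%%%%%%%%%%%%%%%@=:::::::::::.:%%%%%%%%%%%%%%%%%%%%%%%%
201 %%%%%%%%%%%%%+          +%%%%%%%%%%%%%%%%%%%%%%+:::::::::::.:%%%%%%%%%%%%%%%%%%%%%%%%
202 %%%%%%%%%%%%%#.         -%%%%%%%%%%%%%%%%%%%%%%+:::::::::::..%%%%%%%%%%%%%%%%*#%%%%%%
203 %%%%%%%%%%%%%%:         :%%%%%%%%%%%%%%%%%%%%%%#::::::::::::.*%%%%%%%%%%%%%*. .*%%%%%
204 %%%%%%%%%%%%%%-.:::::::::%%%%%%%%%%%%%%%%%%%%%%%-:::::::::::.+%%%%%%%%%%%%#-.  =#%%%%
205 %%%%%%%%#%%%%%**%@@%%%%%%%%%%%%%%%%%%%%%%%%%%%%#-:::::::::::.:====*#*%%%%%*+:::==%%%%
206 %%%%%%%%%%%%%%%%%%%%%%%%%%%%%%%%%%%%%%%%%%%%%%%+-:::::::::::.:========+=+*=-===-+%%%%
207 %%%%%%%%%%%%%%%%%%%%%%%%%%%%%%%%%%%%%%%%%%%%%%+=-:::::::::::.:============------+%%%%
```

The rod now reads level to within 1–3°. I'll press 1.5 mm more, grip firmly, lift and return.

{"fn": "step_arm", "kwargs": {
  "rows": [0, 0, 0, 0.001, 0, 0, 0, 0, 0.0015, 0, 0, 0, 0, 0.0015, 0, 0, 0, 0, 0.0015, 0, 0, 0, 0, 0.0015, 0, 0, 0, 0, 0.0015, 0, 0, 0, 0, 0.0015, 0, 0, 0, 0, 0.0015, 0]
}}

```text
time: 24.23
eef_pos: [607.3, -342.4, 94.6]
orientation: [[0.642, -0.766, -0.0], [-0.766, -0.642, -0.0], [-0.0, 0.0, -1.0]]
force: [0.7, -1.3, 2.1]
gripper_width: 0.214
finger_force: 20.0
```

{"fn": "step_arm", "kwargs": {
  "rows": [0, 0, 0, 0, 0, 0, 0, 0, 0, 0, 0, 0, 0, 0, 0, 0, 0, 0, -0.003, 0, 0, 0, 0, -0.01, 0, 0, 0, 0, -0.02, 0, 0, 0, 0, -0.032, 0, 0, 0, 0, -0.046, 0],
  "force": 58
}}

```text
time: 24.9
eef_pos: [607.0, -342.0, 141.2]
orientation: [[0.642, -0.766, -0.001], [-0.766, -0.642, 0.001], [-0.001, 0.0, -1.0]]
force: [-0.2, -0.7, -0.8]
gripper_width: 0.211
finger_force: 58.0
```

{"fn": "step_arm", "kwargs": {
  "rows": [0, 0, 0, -0.016, 0, 0, 0, 0, -0.032, 0, 0, 0, 0, -0.048, 0, 0, 0, 0, -0.062, 0, 0, 0, 0, -0.074, 0, 0, 0, 0, -0.082, 0, 0, 0, 0, -0.084, 0, 0, 0, 0, -0.084, 0]
}}

```text
time: 25.57
eef_pos: [607.5, -342.5, 225.5]
orientation: [[0.642, -0.766, 0.001], [-0.766, -0.642, -0.001], [0.001, -0.0, -1.0]]
force: [0.5, 0.0, -1.4]
gripper_width: 0.212
finger_force: 58.0
```

{"fn": "step_arm", "kwargs": {
  "rows": [0, -0.01, -0.003, 0, 0, 0, -0.03, -0.01, 0, 0, 0, -0.06, -0.02, 0, 0, 0, -0.092, -0.032, 0, 0, 0, -0.124, -0.044, 0, 0, 0, -0.153, -0.054, 0, 0, 0, -0.175, -0.061, 0, 0, 0, -0.185, -0.065, 0, 0]
}}

```text
time: 26.23
eef_pos: [535.0, -154.6, 223.3]
orientation: [[0.644, -0.765, -0.005], [-0.765, -0.644, 0.004], [-0.006, 0.002, -1.0]]
force: [-0.4, 1.0, -1.5]
gripper_width: 0.209
finger_force: 58.0
```

{"fn": "step_arm", "kwargs": {
  "rows": [0, 0, 0, 0, 0, 0, 0, 0, 0, 0, 0, 0, 0, 0, 0, 0, 0, 0, 0, 0, 0, 0, 0, 0, 0, 0, 0, 0, 0, 0, 0, 0, 0, 0, 0, 0, 0, 0, 0, 0]
}}

```text
time: 26.9
eef_pos: [538.3, -159.3, 224.4]
orientation: [[0.642, -0.767, -0.0], [-0.767, -0.642, 0.0], [-0.0, 0.0, -1.0]]
force: [0.0, -0.0, -1.1]
gripper_width: 0.213
finger_force: 58.0
```

```bash
python3 m.py scene11; python3 - <<'E'
from h import *
o=robot.get_obs();print(o['finger_force'],abs(o['joint_velocities']).max())
E
```

```text
26.95 [ 538.31210609 -159.19136342  224.46650186] [ 6.42000040e-01 -7.66704599e-01 -8.77140477e-05] [-0.1697193   0.59189293 -1.01803365] [ 0.05392904 -0.04642771 -0.01714381] 0.20749175268903103
-10 [[243.9, 156.3], [273.4, 151.1], [290.8, 148.0], [305.7, 145.4]]
0 [[243.4, 154.0], [273.8, 153.5], [291.5, 153.2], [306.6, 152.9]]
10 [[243.4, 151.6], [273.7, 155.8], [291.2, 158.3], [306.0, 160.4]]
u0 243
133                                : +%%%%%%%%%%%%%%%%%%%%%%%%%%%%%%%%%%%%%%%%%%%%%%%%%%%
134                                  *%%%%%%%%%%%%%%%%%%%%%%%%%%%%%%%%%%%%%%%%%%%%%%%%%%%
135                                  %%%%%%%%%%%%%%%%%%%%%%%%%%%%%%%%%%%%%%%%%%%%%%%%%%%%
136                                .:%%%%*=**%%%%%%%%%%%%%%%%%%%%%%%%%%%%%%%%%%%%%%%%%%%%
137                                -%%%%%=..-%%%%%%%%%%%%%%%%%%%%%%%%%%%%%%%%%%%%%%%%%%%%
138                                -====+:.:=%%%%%%%%%%%%%%%%%%%%%%%%%%%%%%%%%%%%%%%%%%%%
139                                .====+::::%%%%%%%%%%%%%%%%%%%%%%%%%%%%%%%%%%%%%%%%%%%%
140                                :=++++::::%%%%%%%%%%%%%%%%%%
[... 1886 characters left out ...]
%%%%%%%%%%%%%%%%%%%%%%%%%%%%%%
162 %%%%%%%%%%=           %%%%%%%%%%%%%%%%%%%%%%%%%%%%%%%%%%%%%%%%%%%%%%%%%%%%%%%%%%%%%%%
163 %%%%%%%%%%+.          +%%%%%%%%%%%%%%%%%%%%%%%%%%%%%%%%%%%%%%%%%%%%%%%%%%%%%%%%%%%%%%
164 %%%%%%%%%%*.          +%%%%%%%%%%%%%%%%%%%%%%%%%%%%%%%%%%%%%%%%%%%%%%%%%%%%%%%%%%%%%%
165 %%%%%%%%%%*.          +%%%%%%%%%%%%%%%%%%%%%%%%%%%%%%%%%%%%%%%%%%%%%%%%%%%%%%%%%%%%%%
166 %%%%%%%%%%%=----======*%%%%%%%%%%%%%%%%%%%%%%%%%%%%%%%%%%%%%%%%%%%%%%%%%%%%%%%%%%%%%%
167 %%%%##%%%%%%@@@%%%%%%%%%%%%%%%%%%%%%%%%%%%%%%%%%%%%%%%%%%%%%%%%%%%%%%%%%%%%%%%%%%%%%%
168 #%%%%%%%%%%%%%%%%%%%%%%%%%%%%%%%%%%%%%%%%%%%%%%%%%%%%%%%%%%%%%%%%%%%%%%%%%%%%%%%%%%%%
57.99964427947998 0.0033789557218554304
```

The rod is level to about 1°, with its tip at px (315.5,144.5). I'll check the tip position, then hand in.

```bash
python3 - <<'E'
from h import *
s=load('scene11')
for z in(245,250,255):
    t=ray(s,315.5,144.5,z); d=t-[538.3,-159.2,z]; print(t.round(0),'along',(-d@[.642,-.7667,0]).round(),'off',(d@[.7667,.642,0]).round())
E
```

```text
[457. -80. 245.] along 113.0 off -11.0
[465. -73. 250.] along 113.0 off -1.0
[473. -67. 255.] along 113.0 off 9.0
```

The tip is at about (465,-73,250), and the square's centre is at (468,-75). It is well inside the square, level and still.

```bash
python3 -c "
from rig import robot
print(robot.close_job())"
```

```text
the job is handed in; nothing more can be done
None
```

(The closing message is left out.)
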